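# Zero the analogue meter with the flat screwdriver

### The arm

A 6-joint arm with a two-finger parallel gripper is mounted at the origin on a cart in front of the work surface, level with it; the furniture and walls round the work are solid. World frame = base frame: x ahead of the robot, y to its left, z up, the work surface at z = 0. Lengths are in m, angles in rad, forces in N, time in s.
With the tool pointing down it reaches from about 0.25 to 0.725 m from the base axis. Payload 4 kg.
Tool frame: the origin (TCP) lies midway between the tips of the shut fingers; the grasp point (between the pads) lies 19 mm behind it; y points along the fingers, z is the direction in which the jaws open and shut, and the axes are right-handed (so a half turn about y gives the same grasp; the last joint's range is limited). The gripper opens to 85 mm and grips with 20 to 120 N. Pads are 22 mm wide; open, the fingers measure 114 mm over their backs; the gripper's body (76 mm by 85 mm) begins 54 mm behind the grasp point. The pads swing forward as they close: fully open they stand 13 mm farther back than shut.
Start: joints at [-1.35, 0.241, 0.005, 1.335, 0, 1.571], TCP at [0.11, -0.488, 0.231] pointing down, gripper open.
Joint ranges: [-2.72, 2.72], [-1.05, 1.87], [-1.09, 1.28], [-1.99, 2.15], [-1.42, 1.44], [-3.14, 3.14]. Speed limits (rad/s): [2.79, 2.79, 3.14, 3.14, 3.14, 3.14].

### API

Orientations are given as a unit quaternion [x, y, z, w].
In Python, from workcell import bot gives the robot as it stands. The module is installed in compiled form; this text tells all that it offers.
- The arm moves only by the shell command python3 -m handwheel 'ROWS' [OPENING]. ROWS is JSON, a list of rows, each a list of 6 numbers: the shift along the tool's x, y, z in units of 25 mm (1.0 is 25 mm), then the turn, a rotation vector about the tool's x, y, z in units of 10 degrees (1.0 is 10 degrees). A call has exactly 5 rows; each row is the pose to reach, as a shift and turn from the pose commanded when the call began, along the tool's axes at that moment; what a row does not reach only later rows make up. A row lasts 1/8 s, in which the tool goes at most 62.5 mm and 10.7 degrees, less where a joint would pass 70% of its speed; a pose out of reach is approached as far as the arm can. A call with a gripper value outside its range is refused whole. OPENING is the gripper command: -1 is shut, 1 is fully open, values between are in proportion, set as the call begins (- or left out, the last holds). The fingers move at their own pace and stop on an object; the grip force is fixed at half the most. Time passes only in rows, so rows that repeat a pose let the fingers close, or fill a call up. It gives the time, the measured TCP pose, the force and the opening at its end, in the units of the state.
- bot.get_obs(): the state, without advancing time (a new reading comes with each control period).
- bot.camera(name): name is "scene" or "top" or "wrist"; returns a dict with "color" (400x640x3 uint8, red, green, blue), "fx", "fy", "cx", "cy" (pixels), "rvec" (rotation vector, rad) and "tvec" (3), from world to camera coordinates, as OpenCV has them. Camera axes: x right, y down, z forward; pixel columns grow to the right and rows downward; lengths in m; the calibration is good to about 2 mm. A picture is of the moment at which its call begins. There is no depth.
- bot.job_done(): hands the job in, once; it reports no verdict.
The state is a dict: "clock": time; "joint_pos": joint angles; "joint_vel": joint speeds; "tau": joint torques, N m; "eef_pos": TCP position; "tool_rot": TCP orientation; "ft_force": force on the tool from outside, world axes, zero at the start; "ft_torque": the same for the moment, N m; "grip_width": finger opening in m.
Only numpy, scipy, OpenCV 4.12 (cv2) and the standard library are available. Lean on these libraries where they do the work, as an engineer would, in place of code of your own. Each camera call takes 0.05 s, during which the arm holds its last target.

### The job

Take the flat-bladed screwdriver from the tool stand, set it in the slotted zero adjuster of the bench meter, feeling lightly for the slot without forcing the sprung screw all the way down, and turn until the needle stands on the long zero mark. Then stand the screwdriver back upright in its place in the tool stand, and leave the nut driver and the glassware where they are.

Things in the scene. Friction and masses are not known exactly. Their poses are not given: they have to be found in the camera images.
- meter: grey analogue meter lying on its back on the bench, 160 x 130 x 54 mm, fixed. Origin under its centre on the bench; x points from the adjuster across the dial to the zero mark, z up. The white dial under a clear cover fills the far (+x) part; two black terminal posts, 58 mm high over the bench, stand at the near corners 40 mm either side of the adjuster
- adjuster_centre (a point): centre of the top of the slotted screw head at rest, 55 mm over the bench, near (-x) part of the meter; axes as the meter, not the slot. Steel head 25 mm across, 1 mm above a dark collar (37 mm outside, 26 mm inside diameter). One slot through its centre, 5 mm wide, 4 mm deep; its direction is not measured: at the start anywhere within 1.1 rad either side of the meter's y axis
- screw_press (a joint): how far the screw head is pressed down (m): 0 at rest, 0.007 at the hard stop; beyond 0.006 is forcing it. The spring takes 1 N to start and 0.8 N more per mm. In turning the screw stays put by 0.05 N m of friction; clockwise from above moves the needle clockwise, 0.6 rad of needle per rad of screw, with stops well beyond zero
- dial_pivot (a point): pivot of the needle on the dial, 48.5 mm over the bench; the needle is black, its tip 54 mm from here; the zero mark, the longest and thickest of the black scale marks, lies in the meter's +x direction from here
- needle (a joint): angle of the needle (rad): 0 on the zero mark, negative to the left of it seen from the adjuster (towards the meter's +y), growing clockwise; one scale division is 0.16 rad. It starts left of zero by 0.3 to 0.6
- driver_handle (a point): centre of the handle of the flat screwdriver (loose, 0.12 kg, stands handle up, 161 mm long), 120 mm above the blade's tip. Grey flat-sided handle: 20 mm thick (x), 26 mm wide (y), 76 mm tall (z, up), from 82 to 158 mm above the tip. Its foot is a round guard of 30 mm diameter, underside 75 mm above the tip; shank 8 mm in diameter
- driver_tip (a point): middle of the end of the screwdriver's blade, axes as the handle: blade 2.2 mm thick (x), 12 mm wide (y), the z axis up the shank. So the blade lies along the handle's wide direction
- nut_driver_handle (a point): centre of the handle of the nut driver, which stands in the other place of the stand and is of no use here: the same length, but with a round handle of 28 mm diameter and a round socket for a tip
- tool_stand: open aluminium stand, fixed, 80 x 180 x 88 mm, origin under its centre, its two places in a row along its y. A base plate, two end walls and a deck 10 mm thick whose top is 88 mm over the bench
- place_a (a point): centre of the stand's hole at y -45 mm, on the deck's top, 88 mm over the bench: hole 19 mm across, right through the deck; a driver stands in it with its guard resting on the deck and its tip 13 mm over the bench. Either driver may be in it
- place_b (a point): the same for the hole at y +45 mm
- beaker_b: small glass beaker, 45 x 45 x 52 mm, loose, origin under its centre; a bystander
- flask_b: small stoppered volumetric flask, 29 x 29 x 98 mm, loose, origin under its centre; a bystander
- bottle_b: small bottle with a red cap, 43 x 43 x 84 mm, loose, origin under its centre; a bystander

How it is judged:
By the outcome, as a careful person would: the job done as asked, in the order asked, and still so for the second after the job is handed in, with the robot touching nothing.
It also fails if it takes over 72 s, if anything falls off the work surface, if the arm or the gripper's body presses on something with over 40 N, if the wrist force passes 120 N, or if a joint passes its speed limit or range.

## Working session

There is one attempt and no reset: what is moved stays moved. The work goes in short steps, Python scripts to look and compute and a shell command to move; the robot and the scene stay as the last step left them, time stands still between calls to the robot, and variables do not carry over. Pictures are saved under pics/ and viewed, and the job is handed in when it is done.

```bash
mkdir -p pics; ls; python3 - <<'E'
from workcell import bot
import cv2
o=bot.get_obs();print({k:(v if not hasattr(v,'round') else v) for k,v in o.items()})
for n in ("scene","top"):
    c=bot.camera(n);cv2.imwrite(f"pics/{n}0.png",c["color"][:,:,::-1]);print(n,c["fx"],c["fy"],c["cx"],c["cy"],c["rvec"],c["tvec"])
E
```

```text
pics
{'clock': 0.0, 'joint_pos': array([-1.34999851e+00,  2.41427534e-01,  3.70750676e-03,  1.33517775e+00,
        1.24488029e-05,  1.57078306e+00]), 'joint_vel': array([ 0.00138095, -0.00072667, -0.00176094, -0.00095672, -0.00157161,
        0.00071424]), 'tau': array([-7.64932647e-04, -3.72314537e+01,  2.52409065e+01,  1.69297820e-02,
       -6.07330139e-05,  7.66891787e-06]), 'eef_pos': array([ 0.1093694 , -0.48724426,  0.23039929]), 'tool_rot': array([-0.07798743,  0.70354011, -0.70206224,  0.07783248]), 'ft_force': array([0.14841608, 0.50027832, 0.03888952]), 'ft_torque': array([ 0.03844822,  0.01872354, -0.03832339]), 'grip_width': 0.08531643769518975}
scene 366.91728819908366 366.91728819908366 319.42852408500397 200.11104970841907 [ 1.40655842 -2.2155841   0.83232058] [0.21851559 0.43394263 0.62276458]
top 428.5613513299865 428.5613513299865 313.42819733104733 213.55662433677765 [ 2.17026142 -2.11666029  0.11373427] [-0.02641572  0.53666625  1.18216014]
```

View pics/scene0.png

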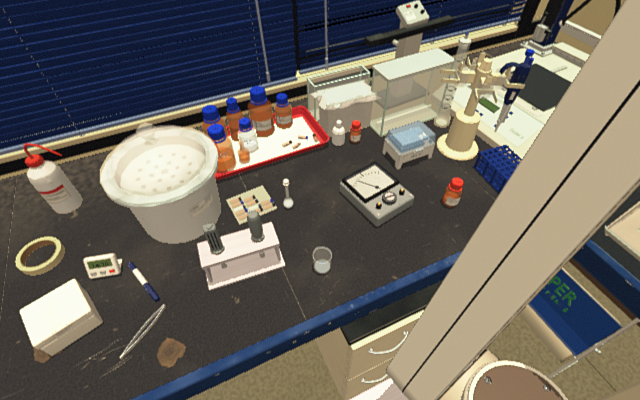

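View pics/top0.png

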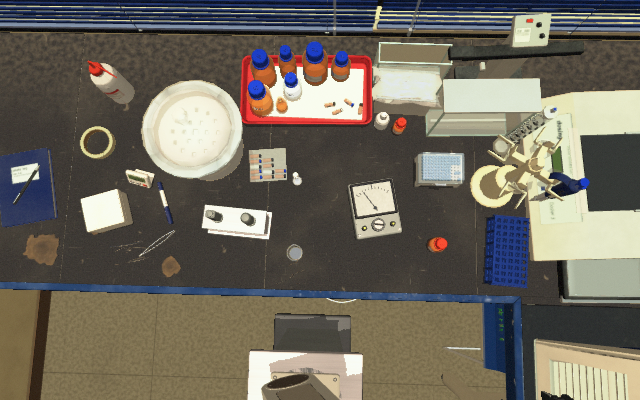

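The top view shows the stand at about (237,221), the meter at (375,209) with its adjuster near (378,225), the beaker at (294,253), the flask at (297,178) and the red-capped bottle at (438,244). I'll zoom in on both views.

```bash
cat > h.py <<'E'
import numpy as np, cv2
from workcell import bot
from scipy.spatial.transform import Rotation as R
def ray(c,u,v,z):
    Rm=cv2.Rodrigues(np.array(c["rvec"],float))[0];C=-Rm.T@np.array(c["tvec"],float)
    d=Rm.T@np.array([(u-c["cx"])/c["fx"],(v-c["cy"])/c["fy"],1.])
    return C+d*(z-C[2])/d[2]
def proj(c,p):
    Rm=cv2.Rodrigues(np.array(c["rvec"],float))[0];q=Rm@np.array(p)+np.array(c["tvec"],float)
    return np.array([c["fx"]*q[0]/q[2]+c["cx"],c["fy"]*q[1]/q[2]+c["cy"]])
def crop(img,x0,y0,w,h,s,fn):
    cv2.imwrite(fn,cv2.resize(img[y0:y0+h,x0:x0+w,::-1],None,fx=s,fy=s,interpolation=cv2.INTER_CUBIC))
E
python3 - <<'E'
from h import *
t=bot.camera("top");s=bot.camera("scene")
import pickle;pickle.dump((t,s),open("cams.pkl","wb"))
crop(t["color"],190,190,100,60,8,"pics/t_stand.png")
crop(t["color"],340,170,80,75,8,"pics/t_meter.png")
crop(s["color"],190,200,100,75,8,"pics/s_stand.png")
crop(s["color"],330,155,90,70,8,"pics/s_meter.png")
E
```

```text
(no output)
```

View pics/t_stand.png

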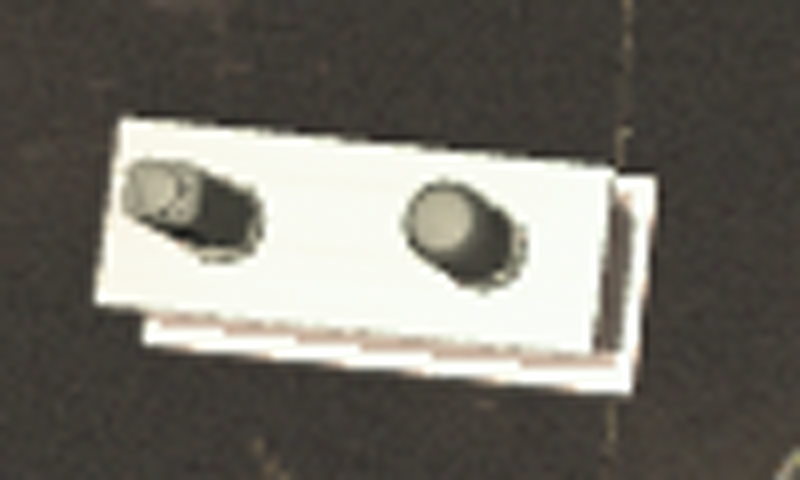

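View pics/t_meter.png

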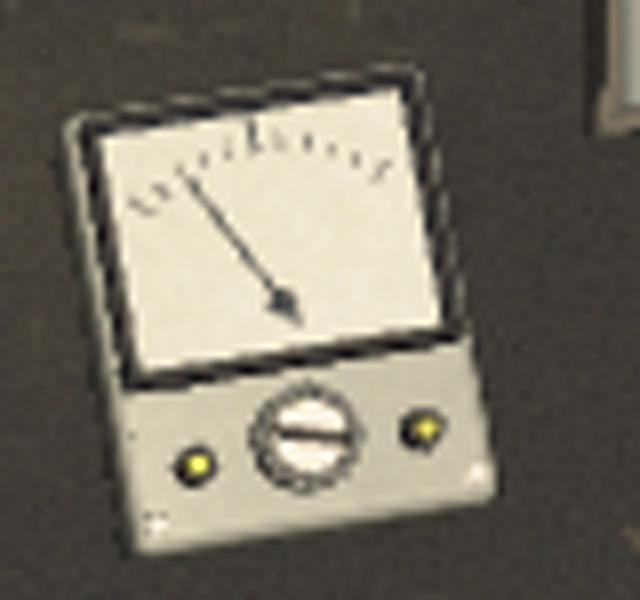

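View pics/s_stand.png

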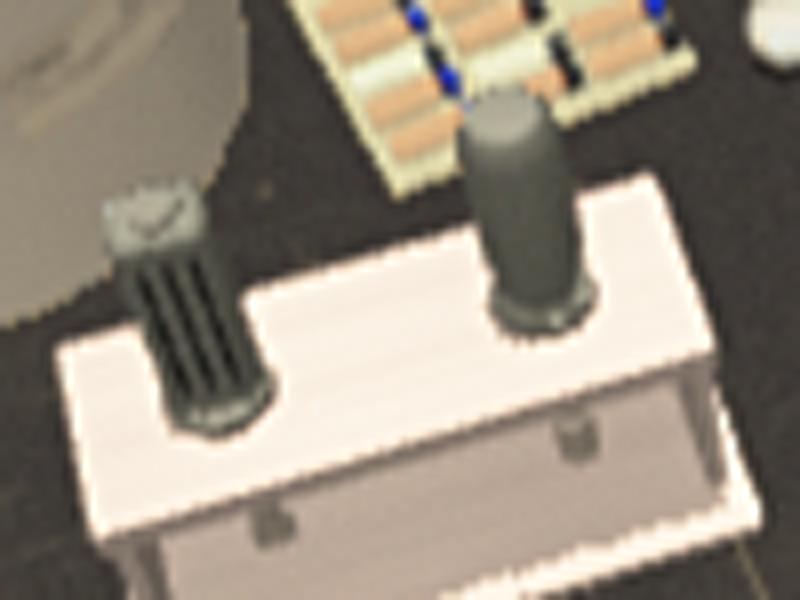

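View pics/s_meter.png

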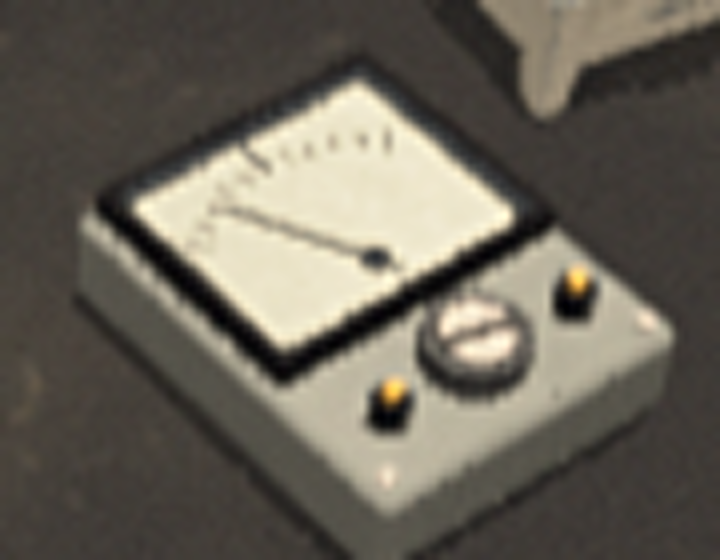

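The grey flat-sided driver stands in the left place (crop (164,192)), and the round nut driver is on the right. The needle is left of zero. I'll convert these to positions.

```bash
python3 - <<'E'
from h import *
import pickle;t,s=pickle.load(open("cams.pkl","rb"))
T=lambda ox,oy,u,v,c,z:ray(c,ox+(u+.5)/8-.5,oy+(v+.5)/8-.5,z)
np.set_printoptions(precision=4,suppress=True)
cs=[T(190,190,u,v,t,.088) for u,v in [(120,118),(614,168),(592,352),(97,303)]]
for i in range(4):print(cs[i],np.linalg.norm(cs[i]-cs[i-1]))
ctr=sum(cs)/4;yd=(cs[0]+cs[3]-cs[1]-cs[2]);yd/=np.linalg.norm(yd);print("stand",ctr,yd,"yaw",np.arctan2(-yd[0],yd[1]))
print("A",ctr-.045*yd,"B",ctr+.045*yd)
print("flat top",T(190,190,164,192,t,.172),"nut top",T(190,190,443,216,t,.172))
print("flat top scene",T(190,200,155,215,s,.172))
cs=[T(190,200,u,v,s,.088) for u,v in [(57,348),(650,175),(713,352),(95,538)]]
print("scene deck",sum(cs)/4)
# meter
a=T(340,170,312,435,t,.055);print("adj",a)
print("adj s",T(330,155,474,333,s,.055))
p=T(340,170,286,303,t,.0485);print("pivot?",p,T(330,155,376,258,s,.0485))
z=T(340,170,252,132,t,.0485);print("zero",z,z-p); zs=T(330,155,258,158,s,.0485);print("zs",zs)
tip=T(340,170,187,176,t,.0485);print("tip",tip,np.linalg.norm(tip-p),np.linalg.norm(z-p))
posts=[T(340,170,199,464,t,.058),T(340,170,427,428,t,.058)];print(posts,np.linalg.norm(posts[0]-posts[1]),sum(posts)/2)
d=posts[0]-posts[1];print("meter yaw posts",np.arctan2(-d[0],d[1]), "adj->zero",np.arctan2(*(z-a)[[1,0]]), "piv->zero",np.arctan2(*(z-p)[[1,0]]))
print("needle",-(np.arctan2(*(tip-p)[[1,0]])-np.arctan2(*(z-p)[[1,0]])))
s1,s2=T(340,170,278,431,t,.055),T(340,170,345,438,t,.055);print("slot dir",np.arctan2(*(s1-s2)[[1,0]]))
for n,u,v in [("beaker",294,253),("bottle",438,244),("flask",297,178)]:print(n,ray(t,u,v,.05))
w=bot.camera("wrist");print(w["fx"],w["fy"]);Rm=cv2.Rodrigues(w["rvec"])[0];print("cam",-Rm.T@w["tvec"],Rm[2]);cv2.imwrite("pics/w0.png",w["color"][:,:,::-1])
o=bot.get_obs();print(R.from_quat(o["tool_rot"]).as_matrix(),o["eef_pos"])
E
```

```text
[0.5487 0.2842 0.088 ] 0.0637866546658513
[0.5354 0.1141 0.088 ] 0.17057226657260832
[0.4725 0.119  0.088 ] 0.06308851943078858
[0.485  0.2883 0.088 ] 0.16969551014507533
stand [0.5104 0.2014 0.088 ] [0.0758 0.9971 0.    ] yaw -0.07589850355750852
A [0.507  0.1565 0.088 ] B [0.5138 0.2463 0.088 ]
flat top [0.5131 0.2449 0.172 ] nut top [0.5076 0.1561 0.172 ]
flat top scene [0.5113 0.2451 0.172 ]
scene deck [0.5101 0.2011 0.088 ]
adj [ 0.5097 -0.1949  0.055 ]
adj s [ 0.5099 -0.1939  0.055 ]
pivot? [ 0.5567 -0.1863  0.0485] [ 0.557  -0.1865  0.0485]
zero [ 0.6174 -0.1739  0.0485] [0.0607 0.0124 0.    ]
zs [ 0.615  -0.1744  0.0485]
tip [ 0.6011 -0.1512  0.0485] 0.056599514276499695 0.06191912194963541
[array([ 0.4984, -0.1556,  0.058 ]), array([ 0.5128, -0.2341,  0.058 ])] 0.07975588591409875 [ 0.5056 -0.1949  0.058 ]
meter yaw posts 0.18158876299724785 adj->zero 0.19261080514821846 piv->zero 0.20209588940583312
needle -0.4671299840372871
slot dir 1.4897566941612221
beaker [0.4237 0.0376 0.05  ]
bottle [ 0.4586 -0.3594  0.05  ]
flask [0.6357 0.0359 0.05  ]
295.7078516656438 295.7078516656438
cam [ 0.1811 -0.4709  0.3738] [-0.2821 -0.0628 -0.9573]
[[-0.9757 -0.0002  0.219 ]
 [-0.219   0.001  -0.9757]
 [-0.     -1.     -0.001 ]] [ 0.1094 -0.4876  0.2309]
```

View pics/w0.png

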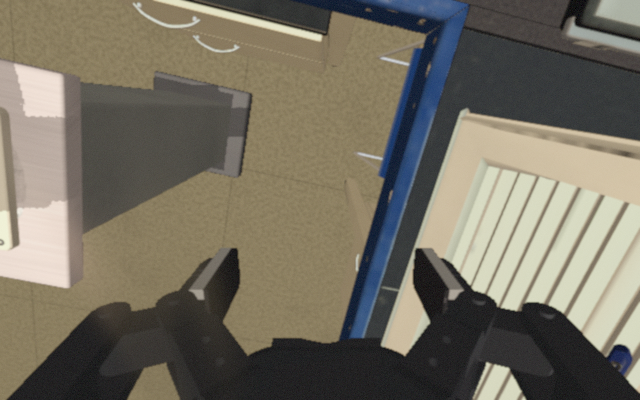

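```bash
cat >> h.py <<'E'
def go(x,y,z,yaw):
    # shift/turn in wheel units to pointing-down pose with forward(-toolx) heading yaw
    o=bot.get_obs();M=R.from_quat(o["tool_rot"]).as_matrix()
    c,s=np.cos(yaw),np.sin(yaw)
    N=np.array([[-c,0,s],[-s,0,-c],[0,-1,0]])
    d=M.T@(np.array([x,y,z])-o["eef_pos"])/.025
    r=R.from_matrix(M.T@N).as_rotvec(degrees=True)/10
    print("row",d.round(3),r.round(3),"| pos",o["eef_pos"].round(4),"yaw",np.arctan2(-M[1,0],-M[0,0]).round(4),"j",o["joint_pos"].round(2),"F",o["ft_force"].round(2),"T",o["ft_torque"].round(3),"w",round(o["grip_width"],4),"t",round(o["clock"],2))
E
python3 -m handwheel '[[-1.5,-0.1,-1.7,0,0.3,0],[-3,-0.2,-3.4,0,0.6,0],[-4.5,-0.3,-5.1,0,0.9,0],[-6,-0.4,-6.8,0,1.2,0],[-7.4,-0.5,-8.4,0,1.5,0]]'
python3 -c "
from h import *
go(.5125,.2455,.26,-.06)"
```

```text
clock: 0.88
eef_pos: [0.2445, -0.2408, 0.244]
tool_rot: [-0.016, -0.707, 0.707, 0.015]
ft_force: [1.3, 0.2, -0.4]
grip_width: 0.0857
row [ -9.87   -0.639 -19.897] [-0.002  0.096 -0.004] | pos [ 0.2445 -0.2408  0.244 ] yaw -0.0432 j [-0.78 -0.08 -0.32  1.33  0.    2.41] F [ 1.3   0.24 -0.38] T [-0.019 -0.101  0.011] w 0.0857 t 0.88
```

```bash
python3 -m handwheel '[[-1,-0.1,-2,0,-0.9,0],[-2,-0.2,-4,0,-1.8,0],[-3,-0.3,-6,0,-2.7,0],[-4,-0.4,-8,0,-3.6,0],[-5,-0.6,-10,0,-4.5,0]]'
python3 -c "
from h import *
go(.5125,.2455,.27,1.495)"
```

```text
clock: 1.5
eef_pos: [0.3796, 0.0041, 0.259]
tool_rot: [0.259, -0.658, 0.658, -0.259]
ft_force: [1.4, -0.9, 1.0]
grip_width: 0.0853
row [-10.473  -0.442  -3.443] [-3.000e-03 -4.269e+00  0.000e+00] | pos [0.3796 0.0041 0.259 ] yaw 0.75 j [ 0.01 -0.01 -0.21  1.37 -0.    2.4 ] F [ 1.42 -0.86  0.98] T [-0.011 -0.058  0.002] w 0.0853 t 1.5
```

```bash
python3 -m handwheel '[[-2.2,-0.1,-0.7,0,-0.9,0],[-4.4,-0.2,-1.4,0,-1.8,0],[-6.6,-0.3,-2.1,0,-2.7,0],[-8.8,-0.4,-2.8,0,-3.6,0],[-10.5,-0.4,-3.4,0,-4.3,0]]'
python3 -m handwheel '[[0,0,0,0,0,0],[0,0,0,0,0,0],[0,0,0,0,0,0],[0,0,0,0,0,0],[0,0,0,0,0,0]]' >/dev/null
python3 -c "
from h import *
go(.5125,.2455,.27,1.495)
w=bot.camera('wrist');cv2.imwrite('pics/w1.png',w['color'][:,:,::-1])
import pickle;pickle.dump(w,open('w1.pkl','wb'))"
```

```text
clock: 2.12
eef_pos: [0.5155, 0.2448, 0.2685]
tool_rot: [0.482, -0.517, 0.517, -0.482]
ft_force: [0.9, -0.3, 0.2]
grip_width: 0.0856
row [-0.136 -0.026 -0.095] [-0.004 -0.007 -0.002] | pos [0.5146 0.2419 0.2693] yaw 1.4938 j [ 0.44  0.37  0.28  1.48 -0.    2.09] F [ 0.29 -0.19 -0.13] T [0.001 0.045 0.061] w 0.0851 t 2.75
```

View pics/w1.png

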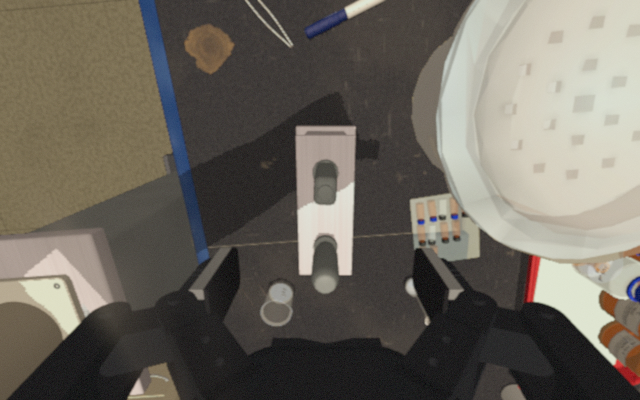

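The wrist view shows the stand in line with the tool, the flat handle's top at about (325,190) and the nut driver at (325,280). Next I'll zoom in on the handle and check the projections.

```bash
python3 -c "
from h import *
import pickle;w=pickle.load(open('w1.pkl','rb'))
o=bot.get_obs();print(proj(w,o['eef_pos']),proj(w,[.5125,.2455,.172]),proj(w,[.5138,.2463,.088]),proj(w,[.507,.1565,.088]),proj(w,[.5078,.156,.172]))
for u,v in [(325.5,196)]:print(ray(w,u,v,.172))
crop(w['color'],285,115,80,75+30,7,'pics/w1c.png')"
```

```text
[326.21553993 251.28719314] [323.22455079 194.18935021] [324.90944907 172.21471765] [325.01072352 245.41888351] [325.7275068  286.10731042]
[0.5143006  0.24375524 0.172     ]
```

View pics/w1c.png

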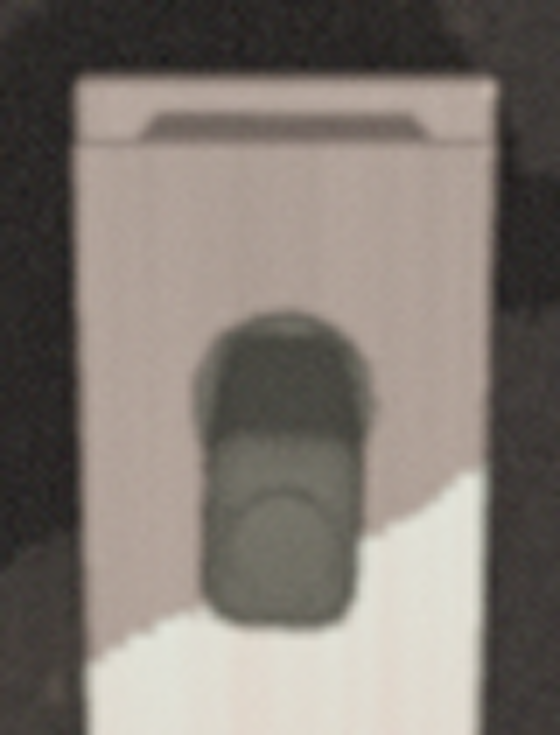

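```bash
python3 -c "
from h import *
go(.5139,.246,.117,1.495)"
python3 -m handwheel '[[-0.1,1.2,-0.0,0,0,0],[-0.17,2.6,-0.02,0,0,0],[-0.17,4.2,-0.02,0,0,0],[-0.17,5.5,-0.02,0,0,0],[-0.17,6.05,-0.02,0,0,0]]'
python3 -c "
from h import *
go(.5139,.246,.117,1.495)"
```

```text
row [-0.154  6.089 -0.043] [-0.003 -0.006 -0.002] | pos [0.5146 0.2421 0.2692] yaw 1.494 j [0.44 0.37 0.28 1.48 0.   2.09] F [ 0.07 -0.5  -0.32] T [ 0.028  0.046 -0.021] w 0.0856 t 2.8
clock: 3.42
eef_pos: [0.5132, 0.2461, 0.1156]
tool_rot: [-0.482, 0.519, -0.518, 0.479]
ft_force: [-0.2, 0.0, 0.3]
grip_width: 0.0849
row [ 0.003 -0.056  0.028] [ 0.017 -0.002  0.01 ] | pos [0.5132 0.2461 0.1156] yaw 1.4946 j [ 0.45  0.45 -0.    1.12 -0.    2.09] F [-0.19  0.02  0.32] T [-0.015 -0.     0.001] w 0.0849 t 3.42
```

```bash

python3 -m handwheel '[[0,0,0.02,0,0,0],[0,0,0.02,0,0,0],[0,0,0.02,0,0,0],[0,0,0.02,0,0,0],[0,0,0.02,0,0,0]]' -1
python3 -m handwheel '[[0,0,0,0,0,0],[0,0,0,0,0,0],[0,0,0,0,0,0],[0,0,0,0,0,0],[0,0,0,0,0,0]]'
python3 -c "
from h import *
go(.5139,.246,.117,1.495)
w=bot.camera('wrist');cv2.imwrite('pics/w2.png',w['color'][:,:,::-1])"
```

```text
clock: 4.05
eef_pos: [0.5156, 0.2472, 0.1188]
tool_rot: [0.48, -0.518, 0.519, -0.481]
ft_force: [-1.4, -0.0, 4.1]
grip_width: 0.0193
clock: 4.68
eef_pos: [0.5156, 0.2471, 0.1188]
tool_rot: [0.48, -0.518, 0.519, -0.481]
ft_force: [-0.9, -0.2, 6.6]
grip_width: 0.0191
row [ 0.051  0.072 -0.066] [-0.011 -0.001 -0.007] | pos [0.5156 0.2471 0.1188] yaw 1.4949 j [0.45 0.45 0.   1.12 0.   2.09] F [-0.94 -0.23  6.56] T [-0.096  0.103 -0.015] w 0.0191 t 4.67
```

View pics/w2.png

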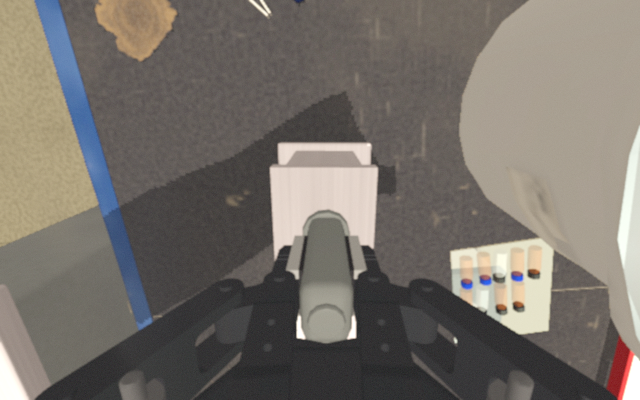

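```bash

python3 -m handwheel '[[0,-0.3,0,0,0,0],[0,-1.3,0,0,0,0],[0,-2.6,0,0,0,0],[0,-4,0,0,0,0],[0,-5.2,0,0,0,0]]'
python3 -c "
from h import *
go(.5097,-.1945,.20,1.49)
w=bot.camera('wrist');cv2.imwrite('pics/w3.png',w['color'][:,:,::-1])
s=bot.camera('scene');crop(s['color'],190,150,100,75,8,'pics/s3.png')"
```

```text
clock: 5.35
eef_pos: [0.5148, 0.2467, 0.2486]
tool_rot: [-0.481, 0.519, -0.519, 0.481]
ft_force: [0.7, 0.5, -1.1]
grip_width: 0.0194
row [17.612  1.949  1.138] [0.002 0.028 0.001] | pos [0.5148 0.2467 0.2486] yaw 1.4948 j [ 0.45  0.38  0.24  1.43 -0.    2.09] F [ 0.74  0.48 -1.12] T [ 0.042 -0.034  0.01 ] w 0.0194 t 5.35
```

View pics/w3.png

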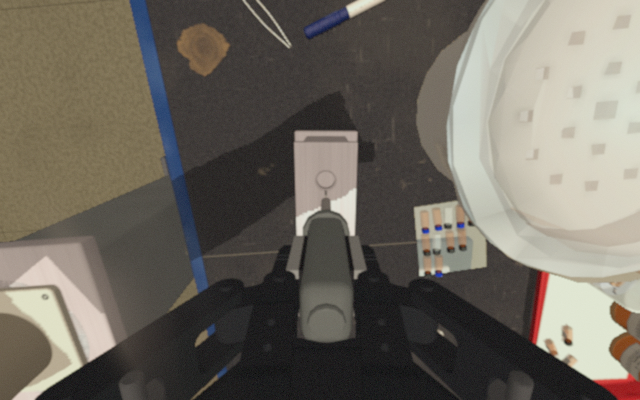

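View pics/s3.png

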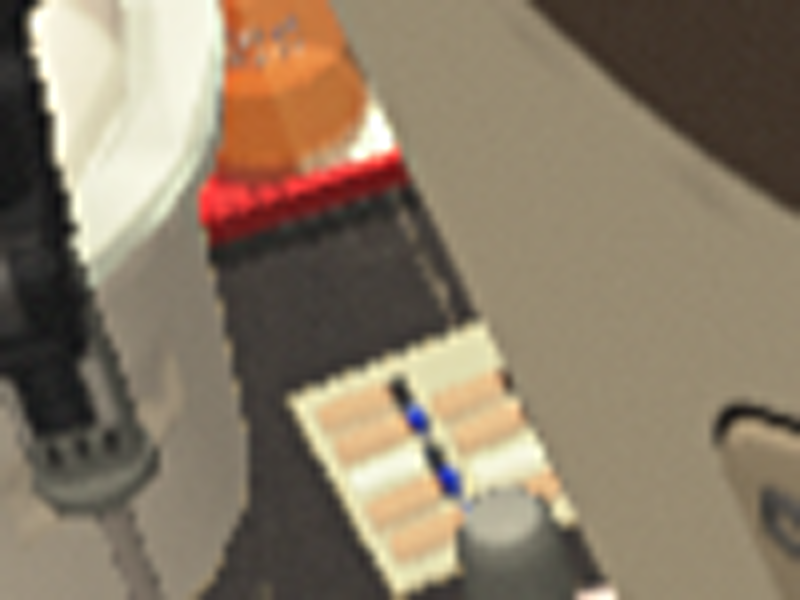

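```bash

python3 -m handwheel '[[0,-1.6,0,0,0,0],[0,-3,0,0,0,0],[2.2,-3,0,0,0,0],[4.5,-3,0,0,0,0],[6.8,-3,0.1,0,0,0]]'
python3 -m handwheel '[[2.3,0,0.2,0,0,0],[4.6,0,0.4,0,0,0],[6.8,0.5,0.6,0,0,0],[8.8,1.5,0.8,0,0,0],[10.2,2.5,1,0,0,0]]'
python3 -c "
from h import *
go(.5097,-.1945,.20,1.49)"
```

```text
clock: 6.08
eef_pos: [0.5037, 0.0757, 0.3209]
tool_rot: [-0.482, 0.519, -0.518, 0.48]
ft_force: [0.4, 0.3, -1.4]
grip_width: 0.019
clock: 6.7
eef_pos: [0.5092, -0.1811, 0.2578]
tool_rot: [-0.481, 0.52, -0.518, 0.48]
ft_force: [0.2, 0.4, -1.4]
grip_width: 0.0193
row [0.533 2.311 0.066] [ 0.012  0.017 -0.002] | pos [ 0.5092 -0.1811  0.2578] yaw 1.4929 j [-0.34  0.31  0.17  1.43 -0.    1.31] F [ 0.21  0.42 -1.37] T [0.063 0.002 0.027] w 0.0193 t 6.7
```

```bash

python3 -m handwheel '[[0.45,0.8,0.05,0,0,0],[0.45,0.9,0.05,0,0,0],[0.45,0.9,0.05,0,0,0],[0.45,0.9,0.05,0,0,0],[0.45,0.9,0.05,0,0,0]]'
python3 -c "
from h import *
go(.5097,-.1945,.20,1.49)
import pickle
w=bot.camera('wrist');cv2.imwrite('pics/w4.png',w['color'][:,:,::-1]);s=bot.camera('scene');t=bot.camera('top')
pickle.dump((w,s,t),open('c4.pkl','wb'))
crop(s['color'],330,120,100,75,8,'pics/s4.png');crop(w['color'],250,120,150,110,5,'pics/w4c.png');print(proj(w,[.5097,-.1945,.055]))
cv2.imwrite('pics/t4.png',t['color'][150:280,320:450,::-1])"
```

```text
clock: 7.32
eef_pos: [0.5111, -0.1898, 0.2385]
tool_rot: [0.481, -0.518, 0.519, -0.481]
ft_force: [0.7, -0.3, -0.2]
grip_width: 0.0196
row [ 0.192  1.542 -0.044] [-0.01   0.035  0.003] | pos [ 0.5111 -0.1898  0.2385] yaw 1.4961 j [-0.36  0.33  0.14  1.38  0.    1.29] F [ 0.74 -0.28 -0.16] T [-0.026 -0.008 -0.055] w 0.0196 t 7.33
[324.79378506 179.55646297]
```

View pics/w4.png

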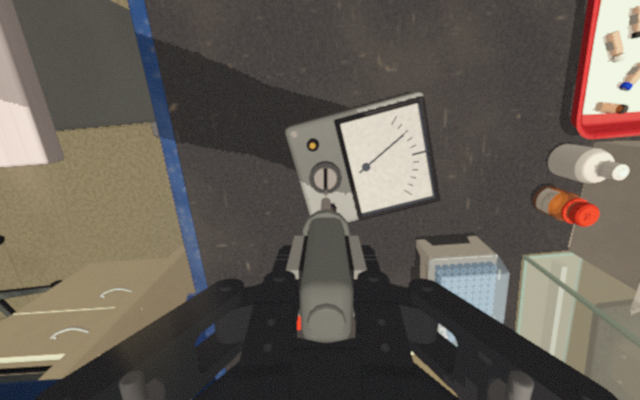

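View pics/w4c.png

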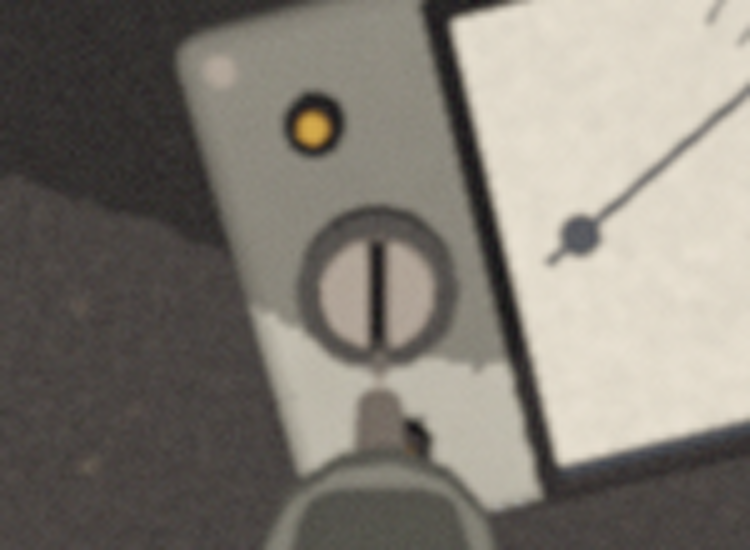

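View pics/s4.png

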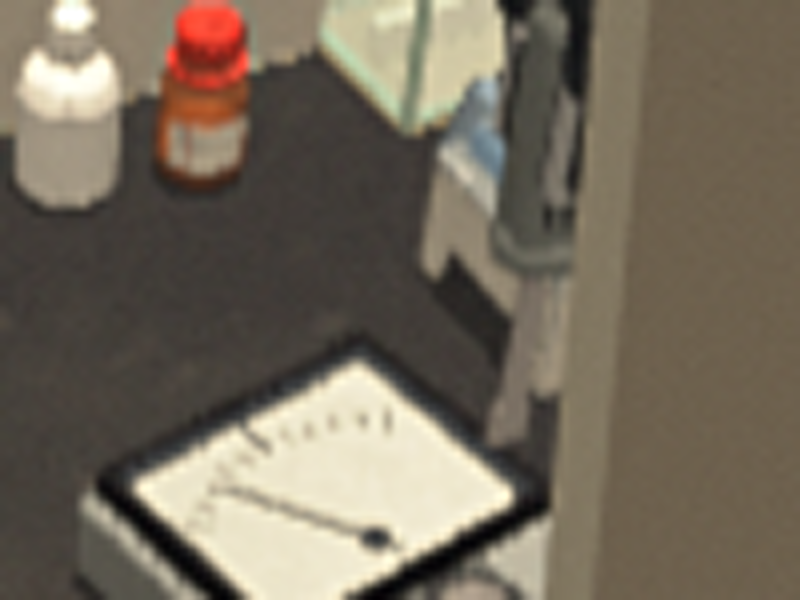

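View pics/t4.png

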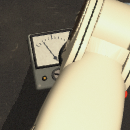

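```bash
cat >> h.py <<'E'
def slot(w,c=(325,178),hw=9):
    # dark pixels of the slot within the head
    g=cv2.cvtColor(w['color'],cv2.COLOR_RGB2GRAY);big=cv2.resize(g,None,fx=4,fy=4,interpolation=cv2.INTER_CUBIC)
    return big
E
python3 - <<'E'
from h import *
import pickle;w,s,t=pickle.load(open('c4.pkl','rb'))
f=lambda u,v,z:ray(w,250+(u+.5)/5-.5,120+(v+.5)/5-.5,z)
g=cv2.cvtColor(w['color'],cv2.COLOR_RGB2GRAY).astype(float)
print(g[164:194,317:335].astype(int))
# slot centroid per row (weighted darkness)
P=[]
for v in range(170,188):
    seg=np.clip(g[v,320:332].max()-g[v,320:332]-15,0,None); x=np.arange(320,332)
    m=(x>=322)&(x<=328); sg=seg*m; P.append(ray(w,(sg*x).sum()/sg.sum(),v,.055))
P=np.array(P);vx,vy,x0,y0=cv2.fitLine(P[:,:2].astype(np.float32),cv2.DIST_L2,0,.01,.01).ravel();print("slot dir",np.arctan2(vy,vx)%np.pi)
print("head ctr",f(378,292,.055),"slot line at",x0,y0)
print("collar ctr",f(379,288,.054))
print("tip",f(380,372,.1327),f(380,372,.1327)-bot.get_obs()['eef_pos'])
pv=f(580,236,.0485);print("pivot",pv)
for nm,u,v in [("tip",406.5,133),("z1",415,154),("z2",426.5,152)]:
    q=ray(w,u,v,.0485);print(nm,q,np.arctan2(*(q-pv)[[1,0]]),np.linalg.norm(q-pv))
crop(w['color'],340,85,110,110,7,'pics/w4d.png')
E
```

```text
[[ 65  68  75  78  81  84  82  84  78  83  80  81  82  81  76  70  69  84]
 [ 65  73  80  84  84  83  84  84  81  84  84  86  83  87  86  78  69  70]
 [ 78  78  83  85  84  83  86  85  86  91  86  85  87  85  83  79  78  78]
 [ 82  81  85  91  96  97  96  88  92  94  91  99  96  90  88  81  84  81]
 [ 84  89 101 117 125 127 105  77  68  80 106 123 125 113 105  93  85  85]
 [ 87 108 128 145 155 149 113  63  42  67 118 152 158 146 131 114  95  82]
 [111 134 154 162 164 157 117  60  29  63 121 157 165 164 153 138 121  99]
 [139 158 166 166 168 158 121  61  34  63 120 156 165 167 164 157 143 119]
 [155 167 167 168 168 163 125  64  28  64 119 154 165 168 167 165 158 140]
 [162 167 166 165 166 160 125  64  32  62 121 155 166 166 166 168 163 153]
 [168 167 167 164 167 161 128  64  30  62 120 155 166 166 164 167 166 164]
 [168 166 165 166 165 162 128  63  31  60 124 156 165 167 165 166 165 165]
 [164 164 166 167 166 161 126  66  32  59 122 155 165 167 168 165 168 167]
 [165 166 165 164 167 161 128  65  30  60 121 152 165 166 166 165 166 168]
 [166 166 165 166 167 162 125  64  25  64 122 153 
[... 965 characters left out ...]
6  93  84  82  83  84  94 118 141]
 [157 137 119 110 107 102 101 103 108 107 105 103 101 106 113 134 158 174]
 [180 174 160 153 150 143 134 122 114 114 127 140 148 150 157 168 177 182]]
slot dir 1.4996743
head ctr [ 0.51029408 -0.19272807  0.055     ] slot line at 0.51006365 -0.19332531
collar ctr [ 0.51057187 -0.19205199  0.054     ]
tip [ 0.5109598 -0.1887719  0.1327   ] [ 0.00012915  0.00127515 -0.10543831]
pivot [ 0.55719015 -0.18459139  0.0485    ]
tip [ 0.60362357 -0.15002362  0.0485    ] 0.6399452847175662 0.05788776230346625
z1 [ 0.61331867 -0.1740626   0.0485    ] 0.18542861698104168 0.05710749739876275
z2 [ 0.62621575 -0.17275569  0.0485    ] 0.16981677613407714 0.07003296739259156
```

View pics/w4d.png

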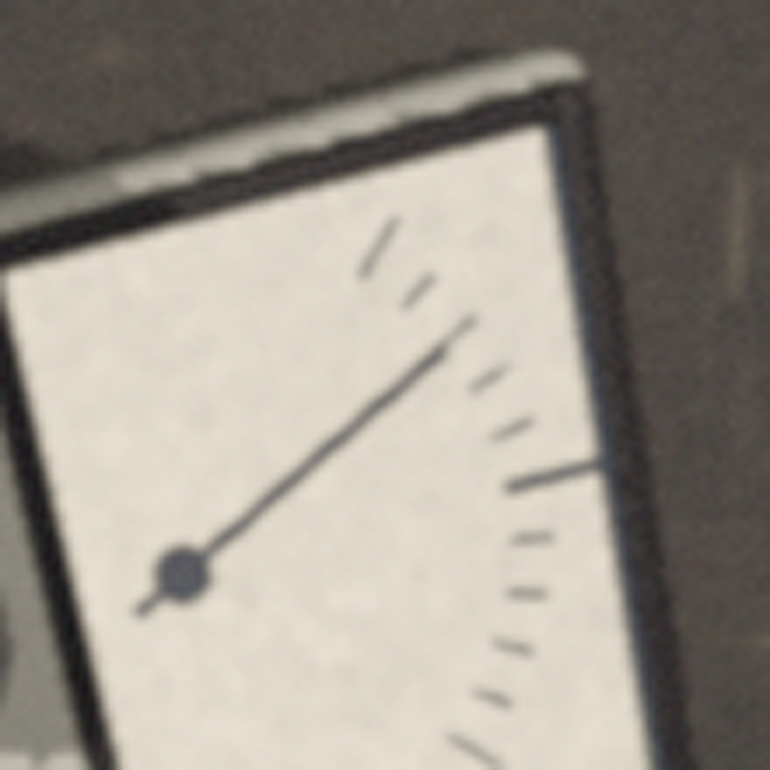

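```bash
python3 -c "
from h import *
go(.5100,-.1942,.172,1.498)"
python3 -m handwheel '[[0.1,0.6,-0.03,0,0,0],[0.18,1.3,-0.03,0,0,0],[0.18,2,-0.03,0,0,0],[0.18,2.5,-0.03,0,0,0],[0.18,2.65,-0.03,0,0,0]]'
python3 -c "
from h import *
w=bot.camera('wrist')
go(.5100,-.1942,.155,1.498)
import pickle
pickle.dump(w,open('w5.pkl','wb'))
crop(w['color'],250,90,150,110,5,'pics/w5c.png');print(proj(w,[.51,-.194,.055]))"
```

```text
row [ 0.167  2.646 -0.023] [-0.006 -0.014  0.002] | pos [ 0.5108 -0.19    0.2381] yaw 1.4956 j [-0.36  0.33  0.14  1.38 -0.    1.29] F [ 0.37  0.24 -3.03] T [-0.004  0.008 -0.022] w 0.0197 t 7.47
clock: 8.1
eef_pos: [0.5087, -0.1946, 0.1699]
tool_rot: [-0.481, 0.519, -0.518, 0.48]
ft_force: [-0.8, -0.6, -1.4]
grip_width: 0.0193
row [-0.019  0.604  0.044] [ 0.01  -0.018 -0.003] | pos [ 0.5089 -0.1946  0.1701] yaw 1.4948 j [-0.37  0.36  0.01  1.22  0.    1.28] F [-0.72  0.02 -1.19] T [-0.01   0.018  0.017] w 0.0193 t 8.15
[327.78922273 191.68153899]
```

View pics/w5c.png

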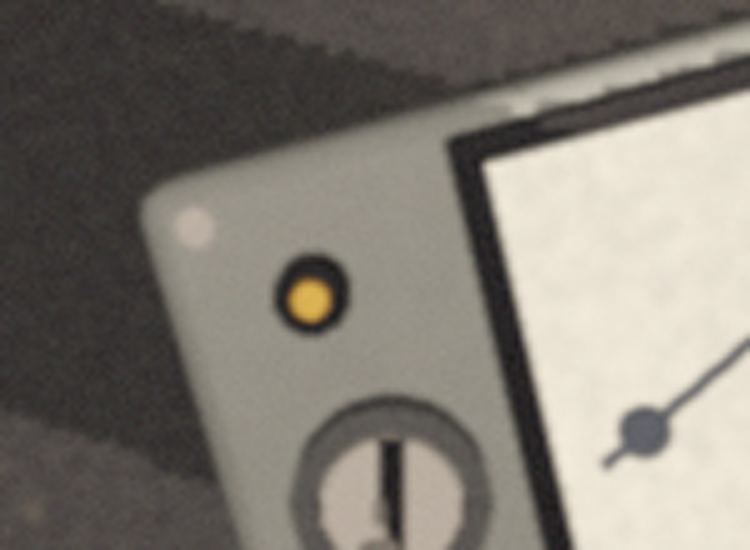

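```bash
python3 -c "
from h import *
import pickle
w=pickle.load(open('w5.pkl','rb'));crop(w['color'],300,165,60,45,12,'pics/w5d.png')"
```

```text
(no output)
```

View pics/w5d.png

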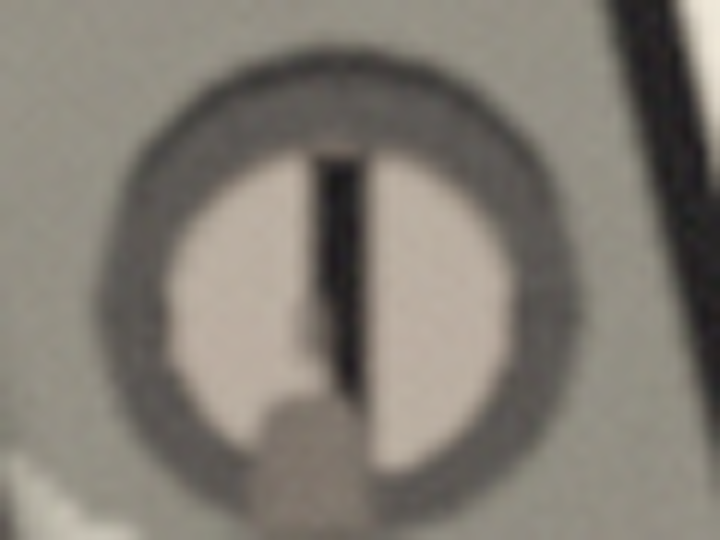

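```bash
python3 -m handwheel '[[-0.04,0,0.07,0,0,0],[-0.04,0.05,0.07,0,0,0],[-0.04,0.1,0.07,0,0,0],[-0.04,0.15,0.07,0,0,0],[-0.04,0.15,0.07,0,0,0]]'
python3 -c "
from h import *
w=bot.camera('wrist')
go(.5108,-.1936,.155,1.498)
crop(w['color'],300,175,60,45,12,'pics/w6d.png')"
```

```text
clock: 8.78
eef_pos: [0.5112, -0.1939, 0.1675]
tool_rot: [-0.481, 0.519, -0.519, 0.481]
ft_force: [0.3, -0.4, -1.0]
grip_width: 0.0191
row [-0.011  0.501 -0.019] [ 0.    -0.018  0.   ] | pos [ 0.5112 -0.1939  0.1675] yaw 1.4949 j [-0.36  0.37  0.01  1.22 -0.    1.28] F [ 0.6   0.17 -1.25] T [-0.025 -0.015 -0.056] w 0.0195 t 8.82
```

View pics/w6d.png

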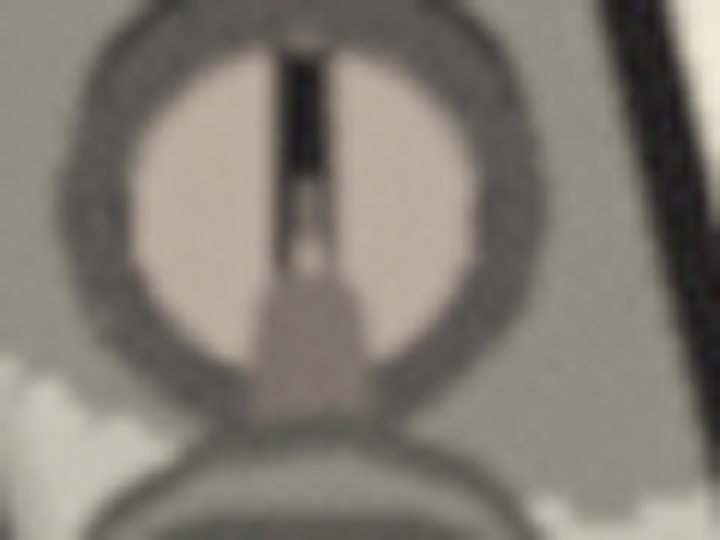

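```bash
python3 -m handwheel '[[-0.05,0.05,-0.01,0,0,0],[-0.05,0.15,-0.01,0,0,0],[-0.05,0.25,-0.01,0,0,0],[-0.05,0.35,-0.01,0,0,0],[-0.05,0.42,-0.01,0,0,0]]'
python3 -m handwheel '[[0,0,0,0,0,0],[0,0,0,0,0,0],[0,0,0,0,0,0],[0,0,0,0,0,0],[0,0,0,0,0,0]]'
python3 -c "
from h import *
w=bot.camera('wrist')
go(.5108,-.193,.155,1.498)
crop(w['color'],280,165,80,60,10,'pics/w7d.png')"
```

```text
clock: 9.45
eef_pos: [0.511, -0.1926, 0.1568]
tool_rot: [-0.481, 0.519, -0.519, 0.481]
ft_force: [0.0, 0.1, -1.0]
grip_width: 0.0196
clock: 10.07
eef_pos: [0.5111, -0.1926, 0.157]
tool_rot: [-0.481, 0.519, -0.519, 0.481]
ft_force: [0.5, 0.9, -1.8]
grip_width: 0.0192
row [ 0.015  0.083 -0.012] [-0.    -0.018  0.   ] | pos [ 0.5111 -0.1927  0.1571] yaw 1.4949 j [-0.36  0.37 -0.01  1.19 -0.    1.29] F [-0.11 -0.28 -1.09] T [0.008 0.018 0.022] w 0.0194 t 10.12
```

View pics/w7d.png

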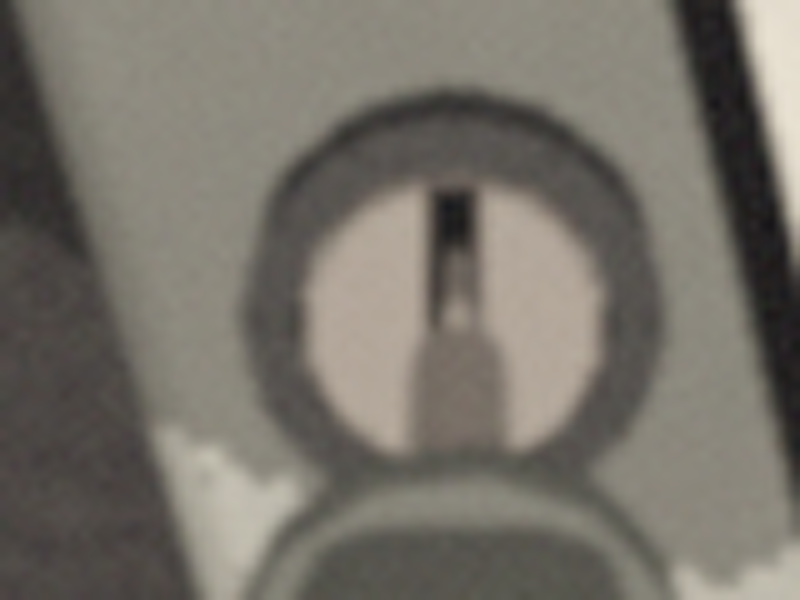

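```bash
python3 -m handwheel '[[0,0.02,0,0,0.7,0],[0,0.02,0,0,1.4,0],[0,0.02,0,0,2.2,0],[0,0.02,0,0,3.0,0],[0,0.02,0,0,3.8,0]]'
python3 -m handwheel '[[0,0,0,0,0,0],[0,0,0,0,0,0],[0,0,0,0,0,0],[0,0,0,0,0,0],[0,0,0,0,0,0]]'
python3 -c "
from h import *
w=bot.camera('wrist')
go(.5108,-.193,.155,.8)
cv2.imwrite('pics/w8.png',w['color'][:,:,::-1])
t=bot.camera('top');crop(t['color'],330,165,80,75,8,'pics/t8.png')"
```

```text
clock: 10.75
eef_pos: [0.5114, -0.1928, 0.1568]
tool_rot: [0.284, -0.647, 0.648, -0.284]
ft_force: [0.4, -0.4, -1.2]
grip_width: 0.0198
clock: 11.38
eef_pos: [0.5113, -0.1928, 0.1567]
tool_rot: [0.286, -0.647, 0.647, -0.286]
ft_force: [0.1, -0.5, 0.5]
grip_width: 0.0195
row [ 0.021  0.067 -0.01 ] [-0.003  0.183 -0.   ] | pos [ 0.5113 -0.1928  0.1567] yaw 0.8319 j [-0.36  0.37 -0.01  1.19 -0.    1.95] F [ 1.07 -1.01 -0.24] T [-0.262 -0.226  0.044] w 0.0191 t 11.43
```

View pics/w8.png

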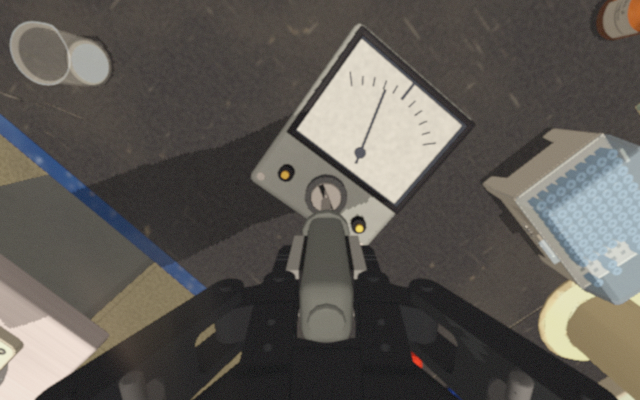

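View pics/t8.png

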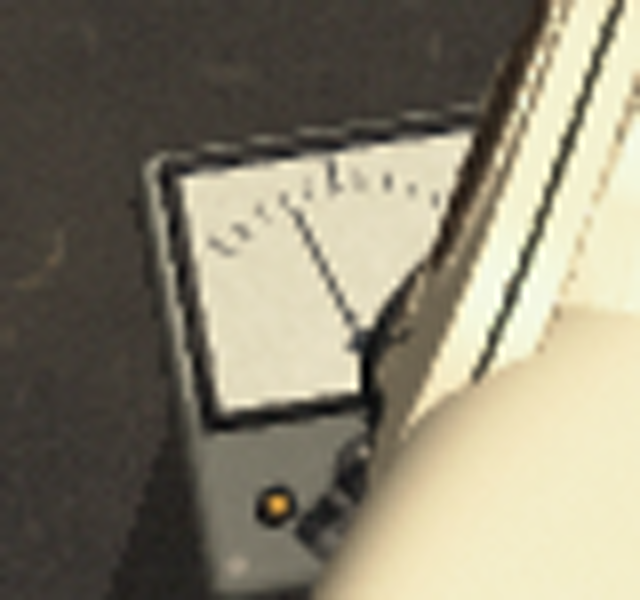

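```bash
cat >> h.py <<'E'
def needle(w,save=None):
    g=cv2.cvtColor(w['color'],cv2.COLOR_RGB2GRAY)
    # dial = bright region
    p0=np.array([.5572,-.1846,.0485])
    # search hub: darkest compact blob near predicted pivot
    u0,v0=proj(w,p0).round().astype(int)
    sub=255.-g[v0-14:v0+15,u0-14:u0+15];er=cv2.GaussianBlur(sub,(0,0),3)
    j,i=np.unravel_index(er.argmax(),er.shape)
    yy,xx=np.mgrid[j-5:j+6,i-5:i+6];yy=yy.clip(0,28);xx=xx.clip(0,28);wt=np.clip(sub[yy,xx]-110,0,None)
    hub=np.array([(wt*xx).sum()/wt.sum()+u0-14,(wt*yy).sum()/wt.sum()+v0-14])
    pv=ray(w,*hub,.0485)
    rel=lambda q:(np.hypot(*(q-pv)[:2]),np.arctan2((q-pv)[1],(q-pv)[0]))
    def peak(r0,r1,a0,a1):
        A=np.linspace(a0,a1,400);Rr=np.linspace(r0,r1,25)
        pts=np.array([[proj(w,pv+[r*np.cos(a),r*np.sin(a),0]) for r in Rr] for a in A]).astype(np.float32)
        prof=cv2.remap(g,pts[...,0],pts[...,1],cv2.INTER_LINEAR).astype(float).mean(1)
        d=np.clip(np.median(prof)-prof-.4*(np.median(prof)-prof.min()),0,None)
        k=prof.argmin();m=np.abs(A-A[k])<.08
        return (d*A*m).sum()/(d*m).sum(),np.median(prof)-prof.min()
    n=peak(.020,.044,-.5,1.0);z=peak(.061,.068,-.05,.42)
    print("hub",hub.round(1),pv.round(4),"needle dir",n,"zero dir",z,"needle angle",round(z[0]-n[0],4))
E
python3 - <<'E'
from h import *
import pickle
w,s,t=pickle.load(open('c4.pkl','rb'));needle(w)
w=bot.camera('wrist');needle(w);pickle.dump(w,open('w8.pkl','wb'))
crop(w['color'],250,20,230,180,3,'pics/w8c.png');crop(w['color'],300,170,50,40,12,'pics/w8d.png')
E
```

```text
hub [365.7 166.6] [ 0.5573 -0.1843  0.0485] needle dir (np.float64(0.66433885185256), np.float64(80.88000000000002)) zero dir (np.float64(0.19161787919186263), np.float64(81.96000000000001)) needle angle -0.4727
hub [359.7 152.2] [ 0.5573 -0.1844  0.0485] needle dir (np.float64(0.4815305001163816), np.float64(102.00000000000001)) zero dir (np.float64(0.19042549738138842), np.float64(105.44)) needle angle -0.2911
```

View pics/w8c.png

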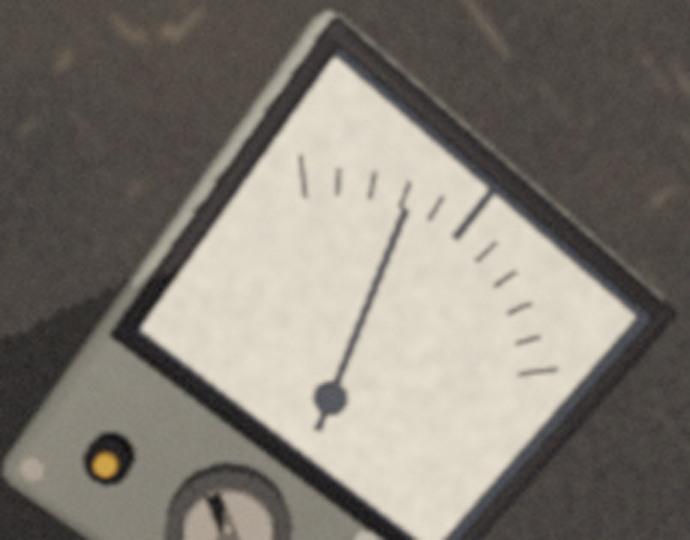

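View pics/w8d.png

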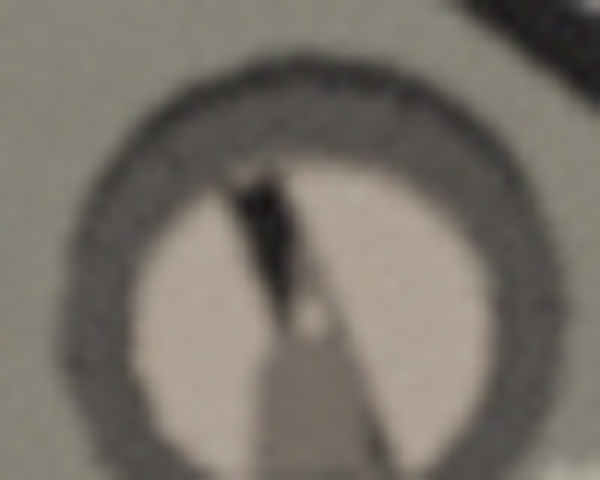

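```bash
python3 -m handwheel '[[0,0,0,0,0.5,0],[0,0,0,0,1.0,0],[0,0,0,0,1.6,0],[0,0,0,0,2.1,0],[0,0,0,0,2.5,0]]'
python3 -m handwheel '[[0,0,0,0,0,0],[0,0,0,0,0,0],[0,0,0,0,0,0],[0,0,0,0,0,0],[0,0,0,0,0,0]]'
python3 -c "
from h import *
w=bot.camera('wrist')
go(.5108,-.193,.155,.8)
needle(w)
crop(w['color'],250,20,230,200,3,'pics/w9.png')"
```

```text
clock: 12.15
eef_pos: [0.5114, -0.1932, 0.1567]
tool_rot: [0.138, -0.693, 0.694, -0.138]
ft_force: [1.9, -1.8, -0.5]
grip_width: 0.0192
clock: 12.78
eef_pos: [0.5113, -0.193, 0.1567]
tool_rot: [0.139, -0.693, 0.694, -0.139]
ft_force: [2.0, -3.4, 0.1]
grip_width: 0.0194
row [ 0.02   0.067 -0.006] [-0.005 -2.319 -0.   ] | pos [ 0.5113 -0.1929  0.1567] yaw 0.3953 j [-0.36  0.37 -0.01  1.19 -0.    2.39] F [ 1.25 -4.15 -0.92] T [-1.089 -0.566  0.038] w 0.0193 t 12.82
hub [338.1 141.9] [ 0.5572 -0.1845  0.0485] needle dir (np.float64(0.22053713424975468), np.float64(99.08000000000001)) zero dir (np.float64(0.18661889233604537), np.float64(102.88000000000001)) needle angle -0.0339
```

View pics/w9.png

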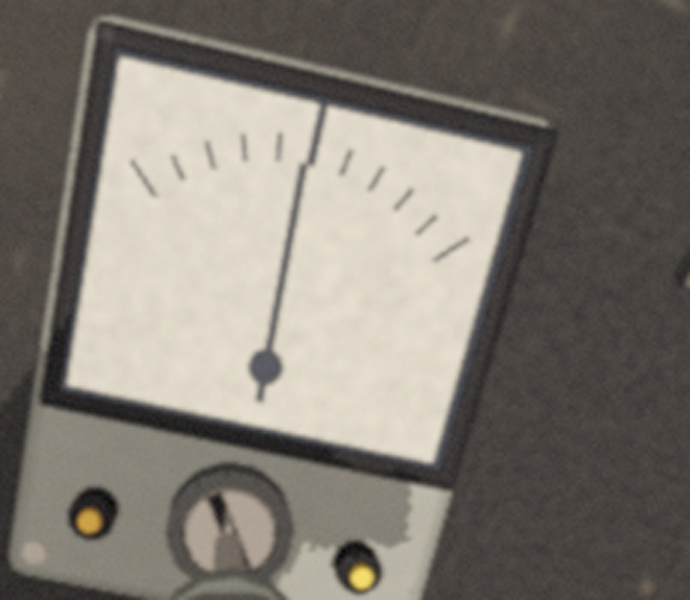

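```bash
python3 -m handwheel '[[0,0,0,0,0.1,0],[0,0,0,0,0.2,0],[0,0,0,0,0.3,0],[0,0,0,0,0.32,0],[0,0,0,0,0.32,0]]'
python3 -m handwheel '[[0,0,0,0,0,0],[0,0,0,0,0,0],[0,0,0,0,0,0],[0,0,0,0,0,0],[0,0,0,0,0,0]]'
python3 -c "
from h import *
w=bot.camera('wrist')
go(.5108,-.193,.155,.4)
needle(w)
crop(w['color'],250,20,230,200,3,'pics/w10.png')"
```

```text
clock: 13.45
eef_pos: [0.5113, -0.1929, 0.1566]
tool_rot: [0.119, -0.697, 0.697, -0.119]
ft_force: [1.9, -4.7, 0.2]
grip_width: 0.0196
clock: 14.08
eef_pos: [0.5113, -0.1929, 0.1567]
tool_rot: [0.119, -0.697, 0.697, -0.12]
ft_force: [1.8, -4.0, 0.0]
grip_width: 0.0194
row [ 0.02   0.066 -0.003] [-0.004 -0.347 -0.001] | pos [ 0.5113 -0.1929  0.1566] yaw 0.3394 j [-0.36  0.37 -0.01  1.19 -0.    2.44] F [ 2.3  -4.9  -0.66] T [-1.53  -0.706  0.07 ] w 0.0193 t 14.12
hub [335.2 141.1] [ 0.5573 -0.1845  0.0485] needle dir (np.float64(0.1890261077852355), np.float64(97.80000000000001)) zero dir (np.float64(0.1871379094579533), np.float64(102.91999999999999)) needle angle -0.0019
```

View pics/w10.png

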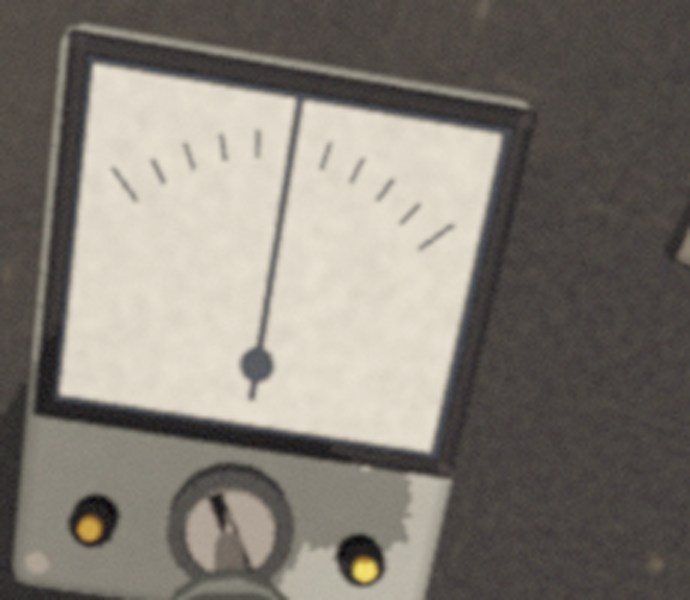

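```bash
python3 -m handwheel '[[0,0,0,0,-0.2,0],[0,0,0,0,-0.5,0],[0,0,0,0,-0.8,0],[0,0,0,0,-1.0,0],[0,0,0,0,-1.0,0]]'
python3 -c "
from h import *
w=bot.camera('wrist')
go(.5108,-.193,.155,.4)
needle(w)"
python3 -m handwheel '[[0,-0.1,0,0,0,0],[0,-0.3,0,0,0,0],[0,-0.6,0,0,0,0],[0,-1.2,0,0,0,0],[0,-2,0,0,0,0]]'
python3 -c "
from h import *
w=bot.camera('wrist')
go(.5145,.2463,.32,1.495)
needle(w)
crop(w['color'],220,60,230,200,3,'pics/w11.png')"
```

```text
clock: 14.75
eef_pos: [0.5111, -0.1924, 0.1565]
tool_rot: [-0.18, 0.684, -0.684, 0.18]
ft_force: [2.5, -3.6, 0.0]
grip_width: 0.0196
row [0.024 0.061 0.015] [ 0.003  0.652 -0.002] | pos [ 0.5111 -0.1924  0.1565] yaw 0.5138 j [-0.36  0.37 -0.01  1.19  0.    2.27] F [ 2.28 -2.94 -0.34] T [-0.881 -0.644  0.056] w 0.0191 t 14.8
hub [345.4 143.9] [ 0.5572 -0.1845  0.0485] needle dir (np.float64(0.18914753434216083), np.float64(100.72)) zero dir (np.float64(0.1886059427306511), np.float64(106.22000000000001)) needle angle -0.0005
clock: 15.42
eef_pos: [0.5106, -0.1921, 0.2074]
tool_rot: [-0.18, 0.684, -0.683, 0.179]
ft_force: [1.1, -0.3, -0.8]
grip_width: 0.0193
row [ -8.729  -4.385 -15.236] [-0.025 -5.62  -0.009] | pos [ 0.5122 -0.1928  0.2108] yaw 0.5141 j [-0.36  0.34  0.09  1.31  0.    2.27] F [ 2.19 -0.39  1.73] T [-0.054 -0.073  0.007] w 0.0193 t 15.47
hub [342.9 137.4] [ 0.5573 -0.1846  0.0485] needle dir (np.float64(0.1877271858180436), np.float64(85.02000000000001)) zero dir (np.float64(0.1869501680194739), np.float64(89.92000000000002)) needle angle -0.0008
```

View pics/w11.png

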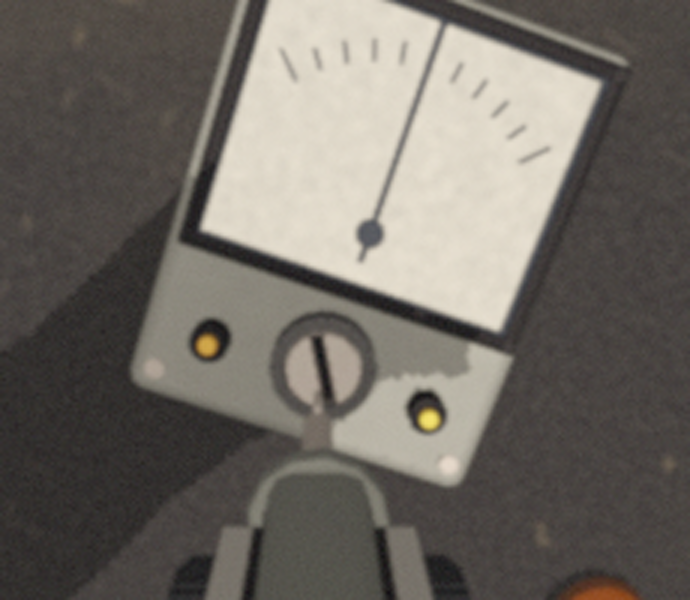

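```bash
python3 -m handwheel '[[0,-2,0,0,-0.5,0],[0,-4.2,0,0,-1,0],[-1.1,-4.4,-2,0,-1.5,0],[-2.2,-4.4,-4,0,-2,0],[-3.4,-4.4,-6,0,-2.7,0]]'
python3 -c "
from h import *
go(.5145,.2463,.32,1.495)"
```

```text
clock: 16.1
eef_pos: [0.511, -0.0187, 0.3174]
tool_rot: [0.335, -0.623, 0.623, -0.336]
ft_force: [1.0, 0.6, -1.5]
grip_width: 0.0191
row [-8.928 -0.098 -5.719] [-0.005 -2.905 -0.005] | pos [ 0.511  -0.0187  0.3174] yaw 0.9879 j [-0.04  0.24  0.23  1.56  0.    2.12] F [ 0.99  0.63 -1.53] T [ 0.024 -0.1    0.005] w 0.0191 t 16.1
```

```bash
python3 -m handwheel '[[-2,0,-1.3,0,-0.6,0],[-4,-0.1,-2.6,0,-1.2,0],[-6,-0.1,-3.8,0,-1.8,0],[-8,-0.1,-5.1,0,-2.4,0],[-8.9,-0.1,-5.7,0,-2.9,0]]'
python3 -c "
from h import *
go(.5145,.2463,.25,1.495)"
python3 -m handwheel '[[0,1,0,0,0,0],[0,2,0,0,0,0],[0,2.8,0,0,0,0],[0,2.8,0,0,0,0],[0,2.8,0,0,0,0]]'
python3 -c "
from h import *
go(.5145,.2463,.25,1.495)
w=bot.camera('wrist')
s=bot.camera('scene');t=bot.camera('top')
crop(w['color'],270,110,110,120,6,'pics/w12.png')
crop(s['color'],170,150,110,120,5,'pics/s12.png')
print(proj(w,[.5138,.2463,.088]))"
```

```text
clock: 16.73
eef_pos: [0.5147, 0.2472, 0.3191]
tool_rot: [-0.481, 0.518, -0.518, 0.482]
ft_force: [-0.2, -0.7, -2.4]
grip_width: 0.0194
row [ 0.04   2.764 -0.004] [ 0.004  0.017 -0.004] | pos [0.5147 0.2472 0.3191] yaw 1.498 j [0.45 0.37 0.42 1.61 0.   2.09] F [-0.2  -0.68 -2.45] T [-0.038 -0.051  0.044] w 0.0194 t 16.73
clock: 17.35
eef_pos: [0.5159, 0.2441, 0.2502]
tool_rot: [0.479, -0.519, 0.52, -0.48]
ft_force: [0.3, -0.1, -0.4]
grip_width: 0.0192
row [-0.082  0.009 -0.062] [-0.006 -0.021 -0.005] | pos [0.5159 0.2441 0.2502] yaw 1.4914 j [0.44 0.38 0.24 1.44 0.   2.09] F [ 0.3  -0.08 -0.44] T [ 0.016 -0.02  -0.012] w 0.0192 t 17.35
[323.74460674 178.25292057]
```

View pics/w12.png

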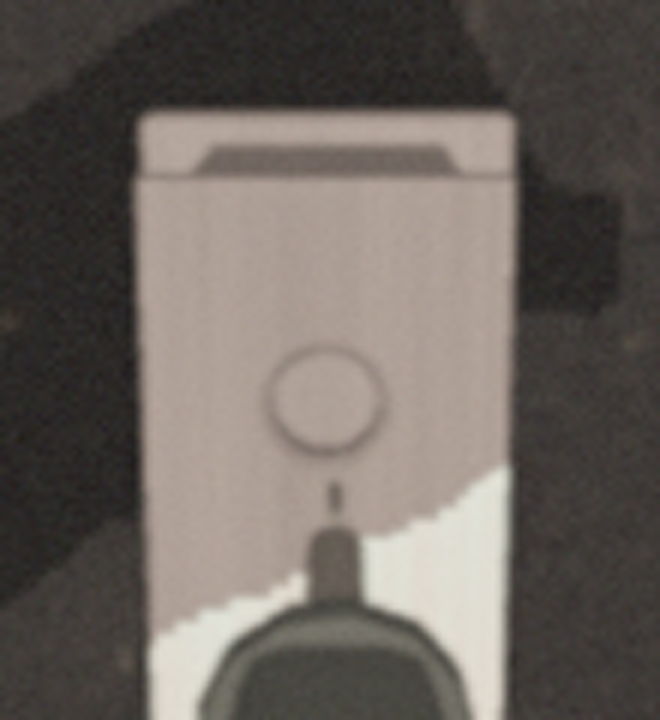

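View pics/s12.png

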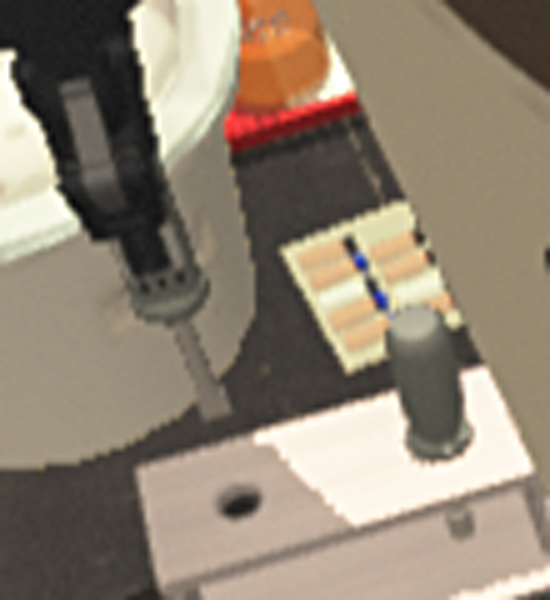

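```bash
python3 -m handwheel '[[-0.08,0.3,-0.05,0,0,0],[-0.08,0.8,-0.05,0,0,0],[-0.08,1.4,-0.05,0,0,0],[-0.08,2,-0.05,0,0,0],[-0.08,2.3,-0.05,0,0,0]]'
python3 -c "
from h import *
go(.5147,.2466,.12,1.495)
w=bot.camera('wrist')
crop(w['color'],270,110,110,120,6,'pics/w13.png')"
```

```text
clock: 18.12
eef_pos: [0.5137, 0.2456, 0.1896]
tool_rot: [-0.481, 0.52, -0.519, 0.479]
ft_force: [0.3, 0.8, -0.3]
grip_width: 0.0191
row [-0.046  2.785  0.043] [ 0.014 -0.021  0.008] | pos [0.5137 0.2456 0.1896] yaw 1.4913 j [0.45 0.4  0.12 1.29 0.   2.1 ] F [ 0.31  0.8  -0.31] T [-0.011 -0.005  0.021] w 0.0191 t 18.12
```

View pics/w13.png

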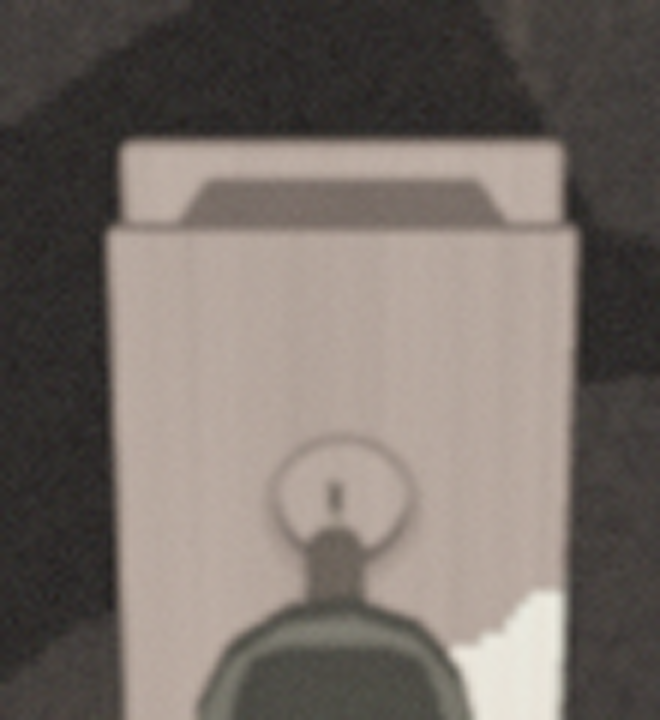

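```bash
python3 -m handwheel '[[-0.02,0.4,0.03,0,0,0],[-0.03,1,0.04,0,0,0],[-0.04,1.6,0.04,0,0,0],[-0.04,2.2,0.04,0,0,0],[-0.04,2.6,0.04,0,0,0]]'
python3 -c "
from h import *
go(.5147,.2466,.1188,1.495)"
```

```text
clock: 18.8
eef_pos: [0.515, 0.2467, 0.125]
tool_rot: [-0.48, 0.52, -0.519, 0.479]
ft_force: [-0.2, 0.2, -0.2]
grip_width: 0.0193
row [ 0.005  0.25  -0.013] [ 0.008 -0.021  0.005] | pos [0.515  0.2467 0.125 ] yaw 1.4914 j [0.45 0.45 0.02 1.14 0.   2.1 ] F [-0.19  0.2  -0.23] T [0.055 0.036 0.01 ] w 0.0193 t 18.8
```

```bash
python3 -m handwheel '[[0,0.05,0,0,0,0],[0,0.1,0,0,0,0],[0,0.15,0,0,0,0],[0,0.2,0,0,0,0],[0,0.23,0,0,0,0]]'
python3 -m handwheel '[[0,0.01,0,0,0,0],[0,0.02,0,0,0,0],[0,0.03,0,0,0,0],[0,0.03,0,0,0,0],[0,0.03,0,0,0,0]]'
python3 -c "
from h import *
go(.5147,.2466,.1188,1.495)
s=bot.camera('scene')
crop(s['color'],170,170,120,120,5,'pics/s14.png')"
```

```text
clock: 19.42
eef_pos: [0.5157, 0.247, 0.121]
tool_rot: [0.48, -0.519, 0.519, -0.48]
ft_force: [1.0, -0.5, -1.5]
grip_width: 0.0193
clock: 20.05
eef_pos: [0.5156, 0.247, 0.1201]
tool_rot: [0.48, -0.519, 0.519, -0.48]
ft_force: [0.2, 0.3, -0.9]
grip_width: 0.0194
row [ 0.018  0.051 -0.035] [-0.    -0.021 -0.   ] | pos [0.5156 0.247  0.1201] yaw 1.4914 j [0.45 0.45 0.01 1.13 0.   2.1 ] F [ 0.2   0.25 -0.92] T [-0.01   0.052 -0.037] w 0.0194 t 20.05
```

View pics/s14.png

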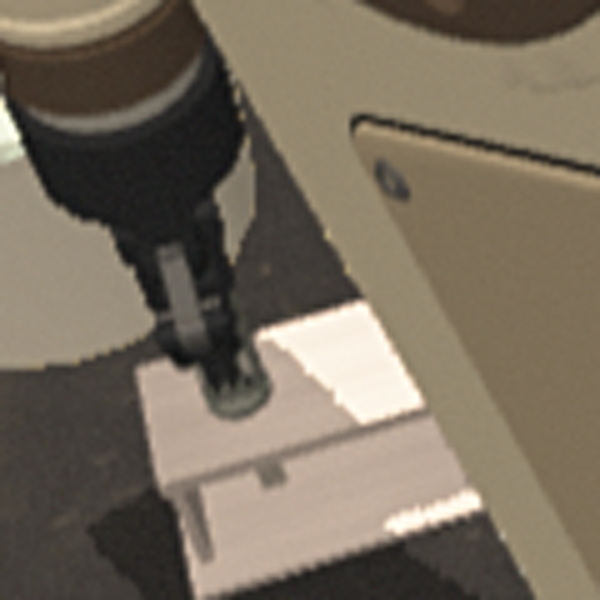

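```bash
python3 -m handwheel '[[0,0.02,0,0,0,0],[0,0.04,0,0,0,0],[0,0.05,0,0,0,0],[0,0.06,0,0,0,0],[0,0.06,0,0,0,0]]'
```

```text
clock: 20.72
eef_pos: [0.5156, 0.2469, 0.1188]
tool_rot: [0.48, -0.519, 0.519, -0.48]
ft_force: [-1.4, -0.7, 0.9]
grip_width: 0.0196
```

```bash
python3 -m handwheel '[[0,0,0,0,0,0],[0,0,0,0,0,0],[0,0,0,0,0,0],[0,0,0,0,0,0],[0,0,0,0,0,0]]' 1
python3 -m handwheel '[[0,0,0,0,0,0],[0,0,0,0,0,0],[0,0,0,0,0,0],[0,0,0,0,0,0],[0,0,0,0,0,0]]'
python3 -c "
from h import *
w=bot.camera('wrist');cv2.imwrite('pics/w15.png',w['color'][:,:,::-1])"
```

```text
clock: 21.35
eef_pos: [0.5156, 0.247, 0.1186]
tool_rot: [-0.48, 0.519, -0.519, 0.48]
ft_force: [0.5, -0.0, -0.1]
grip_width: 0.0852
clock: 21.98
eef_pos: [0.5156, 0.247, 0.1186]
tool_rot: [-0.48, 0.519, -0.519, 0.48]
ft_force: [-0.0, -0.5, 0.6]
grip_width: 0.0852
```

View pics/w15.png

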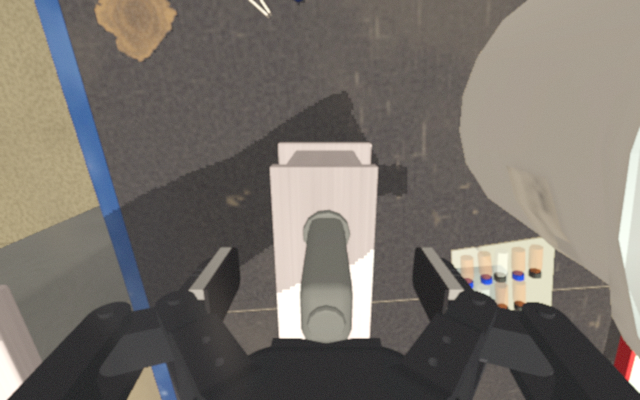

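The driver is upright and free between the open fingers, with its guard at about (326,228) on the deck. Now I'll retreat straight up, then clear of the views.

```bash
python3 -m handwheel '[[0,-0.6,0,0,0,0],[0,-2,0,0,0,0],[0,-3.6,0,0,0,0],[0,-5.4,0,0,0,0],[0,-7,0,0,0,0]]'
python3 -m handwheel '[[2.3,0,0,0,0,0],[4.6,0,-0.5,0,0,0],[6.9,0,-1,0,0,0],[8.8,0,-2.5,0,0,0],[9.8,0,-4.5,0,0,0]]'
python3 -m handwheel '[[1,0,-2,0,0,0],[2,0,-3.5,0,0,0],[2,0,-3.5,0,0,0],[2,0,-3.5,0,0,0],[2,0,-3.5,0,0,0]]'
python3 -c "
from h import *
go(.5,.0,.3,1.495)
s=bot.camera('scene');t=bot.camera('top')
cv2.imwrite('pics/s16.png',s['color'][:,:,::-1]);cv2.imwrite('pics/t16.png',t['color'][:,:,::-1])
crop(t['color'],340,170,80,75,8,'pics/t16m.png')
crop(s['color'],190,200,100,75,8,'pics/s16s.png')"
```

```text
clock: 22.65
eef_pos: [0.5157, 0.247, 0.2967]
tool_rot: [0.479, -0.519, 0.52, -0.481]
ft_force: [0.8, 0.3, -1.0]
grip_width: 0.0854
clock: 23.28
eef_pos: [0.3831, 0.0098, 0.2946]
tool_rot: [0.479, -0.52, 0.521, -0.479]
ft_force: [-0.1, -0.9, 0.7]
grip_width: 0.0854
clock: 23.9
eef_pos: [0.2937, -0.031, 0.2939]
tool_rot: [0.48, -0.519, 0.519, -0.48]
ft_force: [-0.2, 0.0, -0.3]
grip_width: 0.0854
row [-1.884 -0.239  8.13 ] [-0.004 -0.016 -0.001] | pos [ 0.2937 -0.031   0.2939] yaw 1.4922 j [-0.11 -0.19 -0.28  1.48  0.    1.54] F [-0.23  0.01 -0.25] T [-0.021  0.014 -0.012] w 0.0854 t 23.9
```

View pics/s16.png

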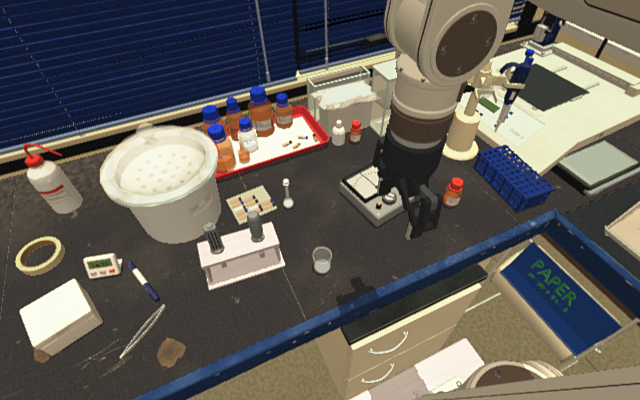

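View pics/t16.png

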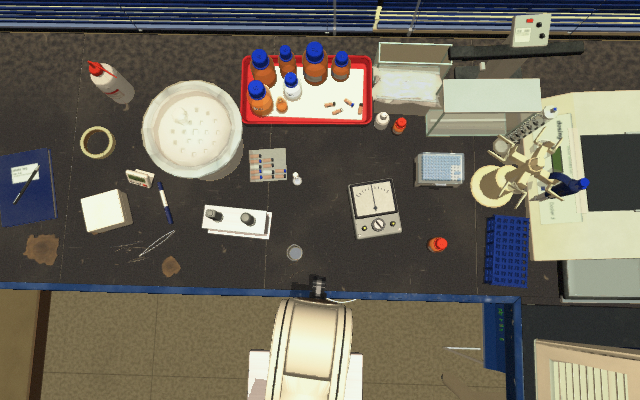

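View pics/t16m.png

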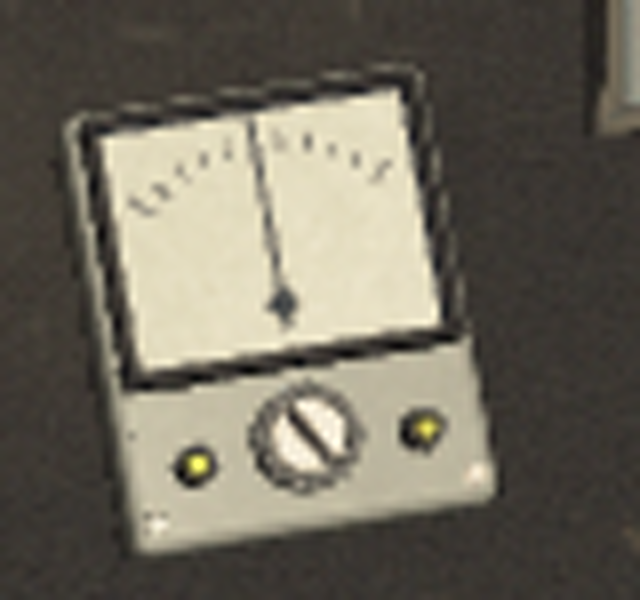

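View pics/s16s.png

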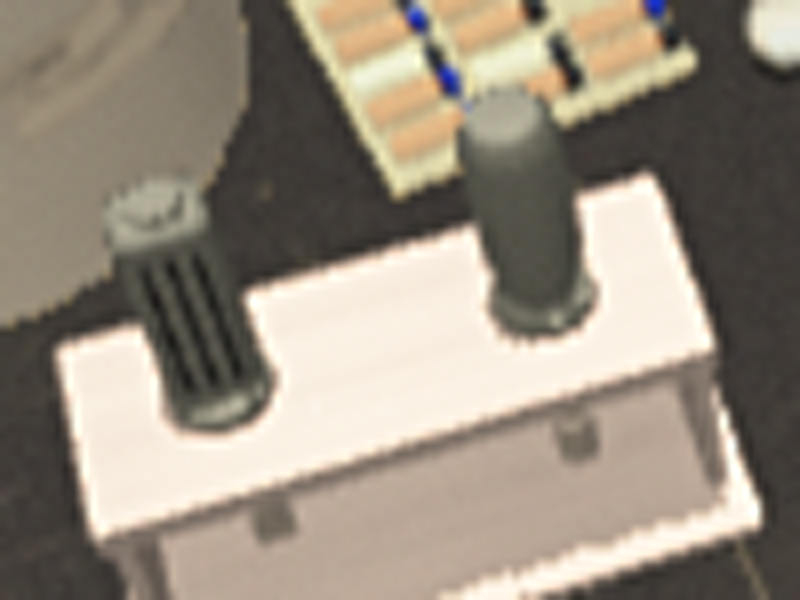

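The needle covers the zero mark (crop (250,130)). The driver is seated at its old spot (155,215), and the nut driver and glassware are where they were. I'm handing the job in.

```bash
python3 -c "
from workcell import bot
bot.job_done();print(bot.get_obs()['clock'])"
```

```text
the job is handed in; nothing more can be done
the job is handed in; nothing more can be done
```

The meter needle stands on the long zero mark, the flat screwdriver is back upright in its place, and I have handed the job in. The robot's clock read about 24 s.

- **Adjusting:** I took the screwdriver from place_b and set its blade in the adjuster slot. The wrist force showed no press on the spring. I turned clockwise in three steps, from −0.47 rad to about −0.001 rad, measured after the blade was lifted out. The final top view shows the needle lying on the mark.
- **Putting back:** I returned the screwdriver to place_b. The last views show it upright with its guard on the deck. The gripper is open and clear of everything.
- **Bystanders:** In the last top and scene views, compared by eye, the nut driver, beaker, flask and bottle are where they started.
- **Checks that disagreed:**
  - My camera positions for the slot were up to 2 mm off from each other. I centred the blade by eye in the wrist picture instead.
  - While turning there was a sideways force of up to about 5 N on the tool, because the blade was slightly off-centre. I turned the blade back a little before lifting, which only partly relieved it, and the needle did not move.

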